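# Fit the retaining bar across the jigsaw sorting tray

### The job

Fold both carton flaps back past upright, then take the wooden bar out and fit it across the sorting tray, so that one end sits under the steel keeper and pressed against its red spring plunger and the other end sits down in the open cradle behind its end stop. The bar must lie flat on both seats, held by the spring, with the flaps left open. Do not disturb the other things on the table.

Things in the scene. Friction and masses are not known exactly. Their poses are not given: they have to be found in the camera images.
- carton: cardboard carton fixed to the table, 138 (x) by 248 mm (y) outside, 70 mm high, walls and floor 4 mm; origin at the centre of its underside. Inside, two full-width grey ledges (y = +-60 to +-100 mm, tops 32 mm above the table) carry the bar; between them it is free down to the floor. A flap is hinged on each long rim
- flap_far (a joint): flap on the carton's +x rim: 34 mm wide, 240 mm long, 4 mm thick, hinge line at carton x = +67 mm, height 71 mm, along carton y. Value in rad: 0 lies flat inwards over the opening, 1.57 upright, 2.6 folded fully back outside. A stiff hinge: it stays where it is left
- flap_near (a joint): the same flap on the carton's -x rim: hinge line at carton x = -67 mm, height 71 mm; 0 flat inwards, 1.57 upright, 2.6 folded fully back
- bar: dark wooden bar with brass end caps, 26 mm wide (its x), 200 mm long (its y), 18 mm thick (its z), about 0.13 kg, the two ends alike. Origin: its centre. It starts lying in the carton roughly along the carton's y, its centre 41 mm above the table
- tray: wooden sorting tray fixed to the table, 176 (x) by 236 mm (y), floor 8 mm thick; origin: centre of its underside. Two wooden seats, 60 mm wide in x, 50 mm high: y = +57 to +118 and -118 to -67 mm; only floor between. Side walls at x = +-83 mm, 30 mm high. The bar goes along tray y; fitted, its centre is at (0, 0, 59) mm, an end against the stop
- keeper (a point): centre of the keeper's seat, tray (0, 100, 50) mm, where the underside of one bar end comes to lie. The steel keeper is open only towards -y: cheeks' inner faces at x = +-17 mm (y = 86 to 118 mm) with flared lead-ins, 12 mm high, from y = 71 mm; a roof above; a red spring plunger inside
- roof (a point): lower front edge of the keeper's roof, tray (0, 86, 74) mm, 24 mm above the seat. The roof is 4 mm thick, covers y = 86 to 104 mm and has an upturned lip from y = 79 mm that reaches 32 mm above the seat. The bar must go in under it from the -y side, its other end raised to pass over the end stop
- spring (a point): face of the red spring plunger when free, tray (0, 94, 58) mm. It yields towards +y by 12 mm at most: 3 N at first touch, 6 N at 6 mm, 9 N at its end. From this face to the end stop is 194 mm, so the bar fits only with the plunger pushed in by at least 6 mm. The point is fixed: it does not move with the plunger
- cradle (a point): foot of the end stop, tray (0, -100, 50) mm, on the seat where the other bar end comes to lie. The steel cradle is open above: cheeks' inner faces at x = +-17 mm, 16 mm high, y = -108 to -80 mm; the end stop's inner face is at y = -100 mm, it is 6 mm thick and 20 mm high above the seat
- mug: bystander: blue mug, 72 mm wide, 85 mm high, origin at the centre of its underside
- glue: bystander: bottle with an orange cap, 48 mm wide, 110 mm high, origin at the centre of its underside
- jar: bystander: jar with a brass lid, 64 mm wide, 80 mm high, origin at the centre of its underside
- tin: bystander: can, 68 mm wide, 70 mm high, origin at the centre of its underside
- brush: bystander: brush lying flat
- screwdriver: bystander: screwdriver lying flat
- bowl: bystander: low dark wooden tray, 90 x 90 x 30 mm, origin at the centre of its underside
Mind the look-alikes: they are no part of the job. There is more than one size of the bar; the one meant has the size given above.

How it is judged (in metres and radians):
On the way, in this order (a step that is already met when the one before it is completed fails the run):
1. both carton flaps folded back past upright (value of joint each of flap_far, flap_near above 1.65 rad), for 0.2 s.
2. the bar lifted out of the carton (z of bar in the frame of carton above 0.1 m), for 0.1 s.
At the end, for the whole second after the job is handed in: The bar lies at rest across the tray, between plunger and end stop: its centre within 7 mm (x), 5 mm (y) and -3.5 to +2.5 mm (height) of the fitted place, its length within 0.06 rad of tray y and its flat face within 0.08 rad of level; both flaps still at least upright (over 1.57 rad) (x of bar in the frame of tray between -0.007 and 0.007 m and y of bar in the frame of tray between -0.005 and 0.005 m and z of bar in the frame of tray between 0.0555 and 0.0615 m and angle between the y axis of bar and the y axis of tray, either way round below 0.06 rad and angle between the z axis of bar and the z axis of tray, either way round below 0.08 rad and linear speed of bar below 0.02 m/s and value of joint each of flap_far, flap_near above 1.57 rad); the robot touches nothing.
It fails at once if a bystander moved by more than 30 mm (distance of any of mug, glue, jar, tin, brush, screwdriver, bowl from where it was at the start of the episode above 0.03 m).
It also fails if it takes over 51 s, if anything falls off the work surface, if the arm or the gripper's body presses on something with over 40 N, if the wrist force passes 120 N, or if a joint passes its speed limit or range.

### The arm

A 6-joint arm with a two-finger parallel gripper is mounted at the origin on the work surface. World frame = base frame: x ahead of the robot, y to its left, z up, the work surface at z = 0. Lengths are in m, angles in degrees, forces in N, time in s.
With the tool pointing down it reaches from about 0.25 to 0.725 m from the base axis. Payload 9.7 kg.
Tool frame: the origin (TCP) lies midway between the tips of the shut fingers; the grasp point (between the pads) lies 19 mm behind it; z points along the fingers, y is the line along which they close (so a half turn about z gives the same grasp; the last joint's range is limited). The gripper opens to 85 mm and grips with 20 to 120 N. Pads are 22 mm wide; open, the fingers measure 114 mm over their backs; the gripper's body (76 mm by 85 mm) begins 54 mm behind the grasp point. The pads swing forward as they close: fully open they stand 13 mm farther back than shut.
Start: joints at [-65.317, 4.979, 10.078, 95.1, 0, 90], TCP at [0.23, -0.5, 0.231] pointing down, gripper open.
Joint ranges: [-179.16, 179.16], [-48.56, 103.87], [-65.8, 70.77], [-126.05, 130.52], [-82.76, 87.17], [-180, 180]. Speed limits (degrees/s): [127.2, 127.2, 147.25, 180, 180, 180].

### API

Orientations are given as [roll, pitch, yaw] about the fixed x, y, z axes, in that order (R = Rz(yaw) Ry(pitch) Rx(roll)).
In Python, from workcell import bot gives the robot as it stands. The module is installed in compiled form; this text tells all that it offers.
- The arm moves only by the tool send_rows, never from a script. Its argument "moves" is one flat list of numbers, 7 for each row, row after row: the shift along the world's x, y, z normalised to -1 to 1, where 1 is 0.025 m, then the turn, a rotation vector about the world's x, y, z normalised to -1 to 1, where 1 is 0.15 rad, then the closure, from -1 (fully open) to 1 (shut), so that 0 is half open. A call has 1 to 8 rows; each row shifts and turns the commanded pose from where the row before left it; what a row does not reach is not made up. A row lasts 1/8 s, in which the tool goes at most 62.5 mm and 10.7 degrees, less where a joint would pass 70% of its speed; a pose out of reach is approached as far as the arm can. A call with a number of a shift or a turn outside -1 to 1 is refused whole. A call with a gripper value outside its range is refused whole. The fingers move at their own pace and stop on an object; "squeeze" is the grip in N (left out, the last holds). Time passes only in rows, so rows that do not move let the fingers close. It gives the time, the measured TCP pose, the force, the opening and the grip force at its end, in the units of the state.
- bot.get_obs(): the state, without advancing time (a new reading comes with each control period).
- bot.camera(name): name is "scene" or "top" or "wrist"; returns a dict with "color" (400x640x3 uint8, red, green, blue), "camera_matrix" (3x3 intrinsics, pixels), "R" (3x3) and "t" (3): a world point X has camera coordinates R X + t. Camera axes: x right, y down, z forward; pixel columns grow to the right and rows downward; lengths in m; the calibration is good to about 2 mm. A picture is of the moment at which its call begins. There is no depth.
- bot.job_done(): hands the job in; it is judged then, once.
Trained networks look in the newest picture that a camera, given by its name, has taken for a name from the list of things; names that differ only in an ending like _2 or _b are one class to them, and where a whole thing is asked for, a point or a joint stands for the part that bears it (a point fixed in the world has none). Each returns a list of dicts, best first, with "p" (0 to 1); they miss things now and then, are a little off and sometimes report something else, mostly with a low value. They report only what shows in the picture. A call takes as long as a camera call. They do not tell look-alikes from the thing itself.
- bot.boxes_of(camera, query): "extent" ([left, top, right, bottom] in pixels, round what is visible of it).
- bot.trace(camera, query): "region" (400x640 bool, what is visible of it) and "extent" ([left, top, right, bottom] in pixels, round what is visible of it).
- bot.landmark_of(camera, query): "pixel" ([column, row] in pixels: a listed point, or the origin of a listed thing).
The state is a dict: "time": time; "q": joint angles; "qd": joint speeds; "joint_efforts": joint torques, N m; "ee_pos": TCP position; "tcp_rot": TCP orientation; "wrist_force": force on the tool from outside, world axes, zero at the start; "torque": the same for the moment, N m; "opening": finger opening in m; "grasp_force": force on a finger pad.
Only numpy, scipy, OpenCV 4.12 (cv2) and the standard library are available. Lean on these libraries where they do the work, as an engineer would, in place of code of your own. Each camera call takes 0.05 s, during which the arm holds its last target. There are 200 camera calls.

## Working session

There is one attempt and no reset: what is moved stays moved. The work goes in short steps, Python scripts to look and compute and a tool call to move; the robot and the scene stay as the last step left them, time stands still between calls to the robot, and variables do not carry over. Pictures are saved under pics/ and viewed, at most 10 in all, crops included, and the job is handed in when it is done.

Besides the shell and the picture viewer there is one more tool, called after "Request:" in YAML: its name, and indented under it one key for each argument. send_rows: Moves the arm, as the interface text tells. Its arguments: {"type":"object","properties":{"moves":{"type":"array"},"squeeze":{"type":"number"}},"required":["moves"]}

```bash
mkdir -p pics; cat > h.py <<'E'
from workcell import bot
import numpy as np, cv2
def cam(n,save=None):
    c=bot.camera(n)
    if save: cv2.imwrite('pics/'+save,c['color'][:,:,::-1])
    return c
def ray(c,px):
    K,R,t=[np.array(c[k],float) for k in('camera_matrix','R','t')]
    d=R.T@np.linalg.solve(K,[px[0],px[1],1.]); return -R.T@t,d
def at(c,px,z):
    o,d=ray(c,px); return (o+d*(z-o[2])/d[2])[:3]
def proj(c,X):
    K,R,t=[np.array(c[k],float) for k in('camera_matrix','R','t')]
    p=K@(R@np.array(X,float)+t); return p[:2]/p[2]
E
python3 - <<'E'
from h import *
z={'carton':0,'bar':.041,'tray':0,'keeper':.05,'roof':.074,'spring':.058,'cradle':.05,'flap_far':.071,'flap_near':.071,'mug':0,'glue':0,'jar':0,'tin':0,'brush':0.01,'screwdriver':0.01,'bowl':0}
for n in('top','scene'):
    c=cam(n,n+'0.png'); print(n,(-np.array(c['R']).T@c['t']).round(3))
    for q,h in z.items():
        print(q,[(np.round(l['pixel']),round(l['p'],2),at(c,l['pixel'],h)[:2].round(3)) for l in bot.landmark_of(n,q)[:3]], [np.round(b['extent']).astype(int).tolist() for b in bot.boxes_of(n,q)[:3]])
E
```

```text
top [ 0.377 -0.02   1.64 ]
carton [(array([397., 204.]), 0.81, array([ 0.508, -0.265])), (array([396., 200.]), 0.6, array([ 0.521, -0.263]))] [[360, 181, 442, 223], [208, 175, 286, 237]]
bar [(array([392., 203.]), 0.73, array([ 0.508, -0.241])), (array([399., 257.]), 0.53, array([ 0.33 , -0.262]))] [[364, 197, 427, 204], [385, 242, 419, 280], [157, 176, 172, 232]]
tray [(array([251., 206.]), 0.57, array([0.505, 0.229]))] [[206, 174, 287, 239]]
keeper [(array([215., 212.]), 0.61, array([0.484, 0.34 ])), (array([316., 229.]), 0.34, array([0.423, 0.009]))] [[210, 176, 286, 243]]
roof [(array([220., 211.]), 0.7, array([0.484, 0.319]))] [[208, 175, 287, 238]]
spring [(array([214., 210.]), 0.65, array([0.487, 0.341]))] [[208, 177, 285, 241]]
cradle [(array([276., 200.]), 0.97, array([0.521, 0.141])), (array([399., 204.]), 0.17, array([ 0.504, -0.264]))] [[207, 174, 285, 239]]Traceback (most recent call last):
  File "<stdin>", line 6, in <module>
ValueError: it knows: bar, bowl, brush, carton, cradle, glue, jar, keeper, mug, roof, screwdriver, spring, tin, tray
```

```bash
python3 - <<'E'
from h import *
z={'carton':0,'bar':.041,'tray':0,'keeper':.05,'roof':.074,'spring':.058,'cradle':.05,'mug':0,'glue':0,'jar':0,'tin':0,'brush':0.01,'screwdriver':0.01,'bowl':0}
for n in('top','scene'):
    c=cam(n,n+'1.png'); print(n,(-np.array(c['R']).T@c['t']).round(3))
    for q,h in z.items():
        print(q,[(np.round(l['pixel']),round(l['p'],2),at(c,l['pixel'],h)[:2].round(3)) for l in bot.landmark_of(n,q)[:3]])
    im=c['color'][:,:,::-1]
    if n=='top': cv2.imwrite('pics/topcrop.png',cv2.resize(im[150:300,140:450],(800,387),interpolation=cv2.INTER_CUBIC))
E
```

```text
top [ 0.377 -0.02   1.64 ]
carton [(array([398., 204.]), 0.8, array([ 0.506, -0.266])), (array([274., 138.]), 0.17, array([0.737, 0.152]))]
bar [(array([393., 205.]), 0.96, array([ 0.503, -0.247])), (array([274., 200.]), 0.55, array([0.522, 0.149]))]
tray [(array([249., 208.]), 0.58, array([0.498, 0.237]))]
keeper []
roof [(array([221., 208.]), 0.78, array([0.494, 0.317]))]
spring [(array([216., 211.]), 0.66, array([0.486, 0.336]))]
cradle [(array([272., 199.]), 0.96, array([0.524, 0.152]))]
mug [(array([313., 172.]), 0.81, array([0.62, 0.02]))]
glue [(array([317., 230.]), 0.74, array([0.422, 0.006]))]
jar [(array([274., 139.]), 0.69, array([0.735, 0.152])), (array([249., 206.]), 0.26, array([0.505, 0.235]))]
tin [(array([368., 144.]), 0.63, array([ 0.716, -0.171]))]
brush [(array([162., 204.]), 0.61, array([0.516, 0.529]))]
screwdriver [(array([475., 195.]), 0.8, array([ 0.534, -0.525]))]
bowl [(array([322., 136.]), 0.57, array([ 0.743, -0.011]))]
scene [1.552 0.284 0.972]
carton [(array([242., 200.]), 0.82, array([ 0.504, -0.254])), (array([391., 234.]), 0.62, array([0.511, 0.241])
[... 440 characters left out ...]
494, 0.335]))]
cradle [(array([359., 216.]), 0.69, array([0.52 , 0.137]))]
mug [(array([310., 241.]), 0.92, array([0.618, 0.015]))]
glue [(array([325., 200.]), 0.57, array([0.42 , 0.006])), (array([346., 286.]), 0.57, array([0.752, 0.157]))]
jar [(array([344., 285.]), 0.92, array([0.749, 0.149]))]
tin [(array([240., 249.]), 0.93, array([ 0.711, -0.171]))]
brush [(array([490., 256.]), 0.58, array([0.527, 0.53 ])), (array([242., 200.]), 0.47, array([ 0.512, -0.251]))]
screwdriver [(array([161., 193.]), 0.79, array([ 0.56 , -0.519])), (array([310., 241.]), 0.3, array([0.625, 0.015]))]
bowl [(array([291., 268.]), 0.85, array([ 0.735, -0.007])), (array([344., 285.]), 0.54, array([0.751, 0.15 ]))]
```

View pics/topcrop.png

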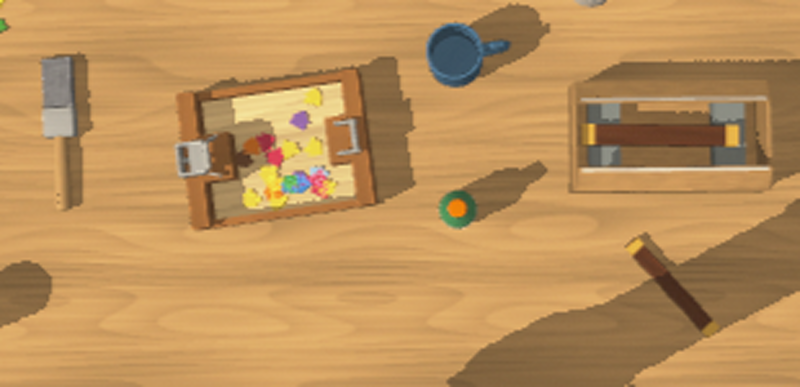

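View pics/scene1.png

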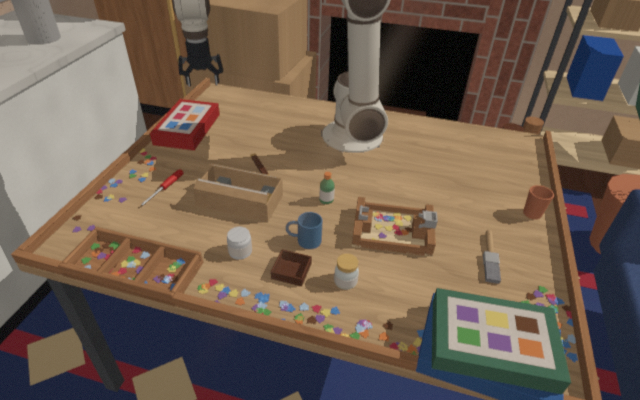

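The bar meant is the one lying in the carton, around top pixel (396,202). Its look-alike is the shorter bar lying free at top pixel (400,260). The tray is at (248,207), with its keeper at (216,211) and cradle at (273,200). Both flaps are partly raised. Next I'll check the choice up close.

```bash
python3 - <<'E'
from h import *
o=bot.get_obs(); print({k:np.round(o[k],3).tolist() for k in('time','ee_pos','tcp_rot','opening','q')})
c=cam('wrist'); R=np.array(c['R']); print((-R.T@c['t']).round(3),R.round(2).tolist(),np.array(c['camera_matrix']).round(0).tolist())
c=cv2.imread('pics/top1.png'); cv2.imwrite('pics/crop2.png',cv2.resize(c[170:290,350:450],(600,720),interpolation=cv2.INTER_CUBIC)[:600])
E
```

```text
{'time': 2.25, 'ee_pos': [0.23, -0.5, 0.231], 'tcp_rot': [179.999, 0.001, 24.681], 'opening': 0.086, 'q': [-65.318, 4.979, 10.079, 95.098, -0.001, 90.001]}
[ 0.302 -0.467  0.374] [[0.42, -0.91, 0.0], [-0.86, -0.4, 0.31], [-0.28, -0.13, -0.95]] [[338.0, 0.0, 326.0], [0.0, 338.0, 199.0], [0.0, 0.0, 1.0]]
```

View pics/crop2.png

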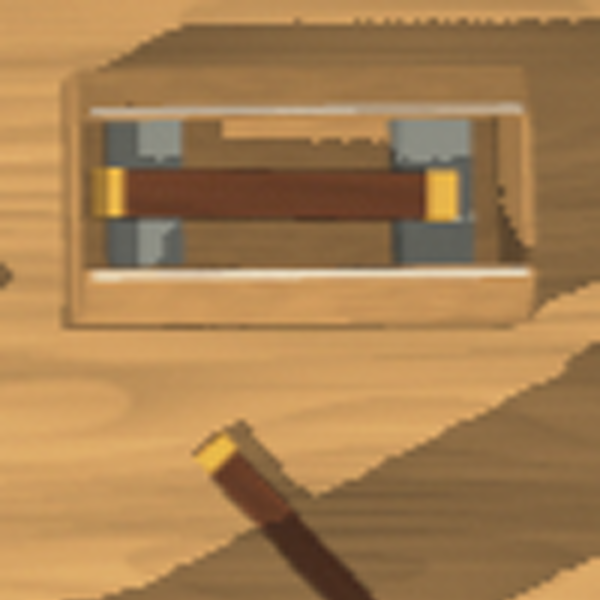

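The crop confirms it: the long bar (brass caps at crop (108,192) and (443,195)) lies in the carton across both grey ledges. The short one outside, at crop (290,520), is the decoy. The flap edges at crop rows 110 and 272 lean inward, at about 0.8 rad.

Request:
send_rows:
  moves: [1,0.85,0.1,0,0,0.95,1,1,0.85,0.1,0,0,0.95,1,1,0.85,0.1,0,0,0.95,1,1,0.85,0.1,0,0,0.95,1,1,0.85,0.1,0,0,0.95,1,1,0.85,0.1,0,0,0.95,1,1,0.85,0.1,0,0,0.95,1,1,0.85,0.1,0,0,0.95,1]

```text
time: 3.3
ee_pos: [0.4304, -0.329, 0.2514]
tcp_rot: [180.0, 0.0, 90.3]
wrist_force: [0.1, -0.6, -0.0]
opening: 0.0002
grasp_force: 0.0
```

Request:
send_rows:
  moves: [1,0.85,0,0,0,0,1,1,0.85,0,0,0,0,1,1,0.85,0,0,0,0,1,0,0,0,0,0,0,1]

```text
time: 3.8
ee_pos: [0.5058, -0.2647, 0.2508]
tcp_rot: [-180.0, -0.0, 90.1]
wrist_force: [0.2, 0.3, 0.5]
opening: 0.0001
grasp_force: 0.0
```

```bash
python3 - <<'E'
from h import *
o=bot.get_obs(); print({k:np.round(o[k],3).tolist() for k in('time','ee_pos','tcp_rot','opening','q')})
c=cam('wrist','w1.png'); np.savez('w1.npz',**{k:c[k] for k in('camera_matrix','R','t')})
for q,h in(('bar',.041),('carton',0)):
  for l in bot.landmark_of('wrist',q)[:2]: print(q,np.round(l['pixel']),l['p'],at(c,l['pixel'],h).round(3))
E
```

```text
{'time': 3.8, 'ee_pos': [0.506, -0.265, 0.251], 'tcp_rot': [-179.976, -0.028, 90.144], 'opening': 0.0, 'q': [-27.628, 8.45, 16.069, 97.653, 0.014, 62.229]}
bar [163. 160.] 0.82 [ 0.334 -0.258  0.041]
bar [331. 155.] 0.61 [ 0.511 -0.252  0.041]
carton [325. 156.] 0.6 [ 0.505 -0.26   0.   ]
```

View pics/w1.png

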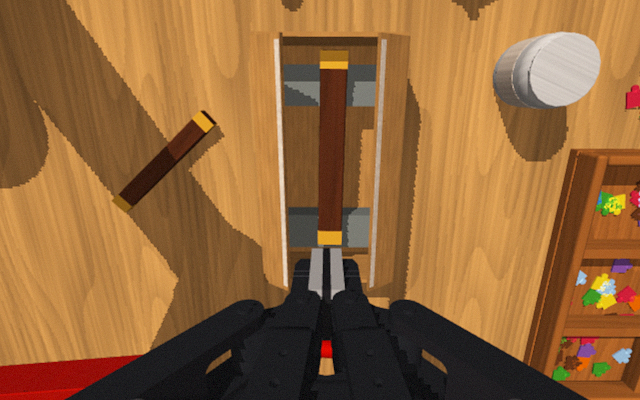

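The wrist picture shows the bar with cap corners at about (321,51), (348,51), (317,245) and (342,245). The flap edges run along columns 277–285 and 372–379, and the closed fingers are above the carton.

```bash
python3 - <<'E'
from h import *
c=dict(np.load('w1.npz'))
P=[at(c,p,.05) for p in((321,51),(348,51),(317,245),(342,245))]
print('bar',np.round(P,4).tolist(),np.mean(P,0).round(4)); d=(P[0]+P[1]-P[2]-P[3])/2; print(np.linalg.norm(d),np.degrees(np.arctan2(-d[0],d[1])))
for z in(.09,.096): print('flap edges',z,[at(c,p,z).round(4).tolist() for p in((276,40),(285,288),(379,40),(372,288))])
c2=bot.camera('top')
f=lambda x,y:(350+x/6,170+y/6)
print('rim',[at(c2,f(*p),.07).round(3).tolist() for p in((72,72),(527,68),(68,325),(530,325))])
E
```

```text
bar [[0.5011, -0.152, 0.05], [0.5264, -0.1519, 0.05], [0.4965, -0.3512, 0.05], [0.5244, -0.3511, 0.05]] [ 0.5121 -0.2515  0.05  ]
0.19924332745973328 -0.9516451838258083
flap edges 0.09 [[0.4649, -0.1478, 0.09], [0.4645, -0.3808, 0.09], [0.5492, -0.1475, 0.09], [0.554, -0.3804, 0.09]]
flap edges 0.096 [[0.4657, -0.1486, 0.096], [0.4653, -0.3769, 0.096], [0.5483, -0.1483, 0.096], [0.5531, -0.3766, 0.096]]
rim [[0.575, -0.142, 0.07], [0.575, -0.389, 0.07], [0.438, -0.138, 0.07], [0.436, -0.386, 0.07]]
```

Request:
send_rows:
  moves: [0,0,-1,0,0,0,1,0,0,-1,0,0,0,1,0,0,-1,0,0,0,1,0,0,-1,0,0,0,1,0,0,-1,0,0,0,1,0,0,-1,0,0,0,1,0.5,0,-0.6,0,0,0,1,0.5,0,0,0,0,0,1]

```text
time: 5.0
ee_pos: [0.5299, -0.2662, 0.0856]
tcp_rot: [-179.9, -0.0, 90.0]
wrist_force: [-0.5, -1.4, 0.3]
opening: 0.0
grasp_force: 0.0
```

Request:
send_rows:
  moves: [0.5,0,0,0,0,0,1,0.5,0,0,0,0,0,1,0.5,0,0,0,0,0,1]

```text
time: 5.38
ee_pos: [0.5708, -0.2672, 0.0973]
tcp_rot: [179.3, 0.3, 90.0]
wrist_force: [3.2, 5.0, 27.8]
opening: 0.0002
grasp_force: 13.5
```

```bash
python3 - <<'E'
from h import *
c=cam('wrist'); s=cam('scene')
a=c['color'][:,:,::-1]; b=cv2.resize(s['color'][150:230,170:300,::-1],(640,394),interpolation=cv2.INTER_CUBIC)
cv2.imwrite('pics/m1.png',np.vstack([cv2.resize(a,(480,300)),cv2.resize(b,(480,300))]))
o=bot.get_obs(); print(o['ee_pos'],o['wrist_force'])
E
```

```text
[ 0.5745548  -0.26718755  0.09612398] [ 9.85399351  4.30930735 36.15136314]
```

View pics/m1.png

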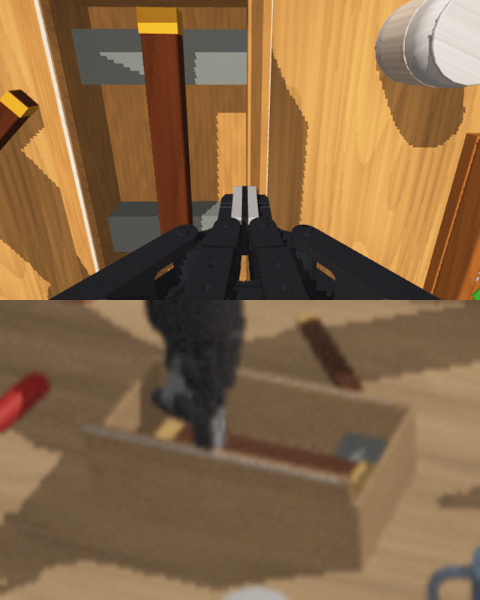

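The fingertip at (243,220) has moved the far flap, whose edge now shows at column 248. The tool is being pushed up at the same time, so I'll compare flap angles against the picture.

```bash
python3 - <<'E'
from h import *
c=cam('wrist'); s=cam('scene')
o=bot.get_obs(); print(o['ee_pos'],o['wrist_force'])
for th in np.arange(0,2.3,.2):
    X=[.573-.034*np.cos(th),-.18,.071+.034*np.sin(th)]; Y=[X[0],-.144,X[2]];Z=[X[0],-.384,X[2]]
    print(round(th,1),(proj(c,X)*.75).round(0),'tip end A',((proj(s,Y)-[170,150])*[480/130,300/80]+[0,300]).round(0),((proj(s,Z)-[170,150])*[480/130,300/80]+[0,300]).round(0))
print('tip',(proj(c,o['ee_pos'])*.75).round(0))
E
```

```text
[ 0.57471891 -0.26718486  0.09608489] [ 9.23410408  4.17527844 35.31937097]
0.0 [185.  52.] tip end A [365. 475.] [104. 420.]
0.2 [184.  51.] tip end A [364. 469.] [103. 414.]
0.4 [185.  50.] tip end A [363. 464.] [101. 409.]
0.6 [189.  50.] tip end A [361. 461.] [ 98. 406.]
0.8 [196.  49.] tip end A [359. 459.] [ 95. 404.]
1.0 [205.  49.] tip end A [356. 459.] [ 91. 404.]
1.2 [216.  48.] tip end A [353. 460.] [ 87. 405.]
1.4 [229.  48.] tip end A [350. 464.] [ 83. 408.]
1.6 [243.  48.] tip end A [347. 468.] [ 79. 412.]
1.8 [257.  48.] tip end A [344. 474.] [ 75. 418.]
2.0 [269.  49.] tip end A [342. 481.] [ 72. 424.]
2.2 [280.  49.] tip end A [339. 489.] [ 69. 432.]
tip [244. 198.]
```

The far flap matches about 2.0 rad in both views (wrist column 268, scene edge near (345,485)). Now the near flap, in the mirrored way.

Request:
send_rows:
  moves: [-0.2,0,1,0,0,0,1,-1,0,0,0,0,0,1,-1,0,0,0,0,0,1,-0.4,0,-0.8,0,0,0,1,-0.5,0,0,0,0,0,1,-0.5,0,0,0,0,0,1,-0.5,0,0,0,0,0,1]

```text
time: 6.45
ee_pos: [0.4692, -0.2666, 0.0953]
tcp_rot: [179.3, 0.1, 90.1]
wrist_force: [25.7, 7.7, 26.0]
opening: 0.0002
grasp_force: 18.5
```

Request:
send_rows:
  moves: [-0.5,0,0,0,0,0,1,-0.5,0,0,0,0,0,1]

```text
time: 6.7
ee_pos: [0.4491, -0.2669, 0.1036]
tcp_rot: [178.4, 0.3, 90.2]
wrist_force: [9.4, 19.2, 70.0]
opening: 0.0001
grasp_force: 35.0
```

```bash
python3 - <<'E'
from h import *
c=cam('wrist','w3.png')
o=bot.get_obs(); print(o['time'],o['ee_pos'],o['wrist_force'])
for th in np.arange(0.6,2.5,.2):
    d=.034*np.cos(th);z=.071+.034*np.sin(th)
    print(round(th,1),proj(c,[.439+d,-.18,z]).round(0),proj(c,[.573-d,-.18,z]).round(0))
E
```

```text
6.75 [ 0.44664826 -0.26682854  0.10391331] [ 2.64664812 16.46747755 64.80148366]
0.6 [367.  69.] [544.  70.]
0.8 [358.  68.] [562.  69.]
1.0 [346.  67.] [582.  69.]
1.2 [331.  67.] [602.  69.]
1.4 [315.  66.] [622.  68.]
1.6 [297.  66.] [640.  69.]
1.8 [280.  66.] [654.  69.]
2.0 [264.  67.] [664.  69.]
2.2 [251.  67.] [670.  70.]
2.4 [241.  67.] [671.  70.]
```

View pics/w3.png

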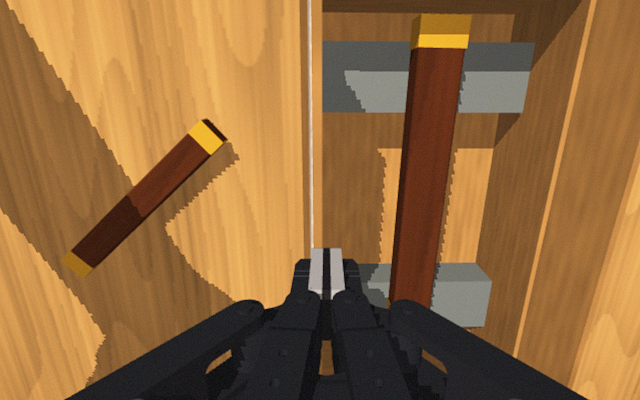

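The near flap is only at about 1.45 rad (edge at column 310, row 66), and the finger has ridden up onto its edge. I'll lift, step back, go lower and push again.

Request:
send_rows:
  moves: [0.3,0,0.8,0,0,0,1,1,0,0.2,0,0,0,1,0.2,0,-0.7,0,0,0,1,0,0,-0.7,0,0,0,1,-0.4,0,0,0,0,0,1,-0.4,0,0,0,0,0,1,-0.4,0,0,0,0,0,1]

```text
time: 7.62
ee_pos: [0.4465, -0.2662, 0.0819]
tcp_rot: [179.9, 0.0, 90.0]
wrist_force: [2.0, -0.4, -0.6]
opening: -0.0003
grasp_force: 1.0
```

Request:
send_rows:
  moves: [-0.3,0,0,0,0,0,1,-0.3,0,0.1,0,0,0,1]

```text
time: 7.88
ee_pos: [0.4319, -0.2661, 0.0843]
tcp_rot: [179.9, 0.0, 90.0]
wrist_force: [1.7, -0.1, 1.2]
opening: 0.0003
grasp_force: 0.9
```

```bash
cat > fl.py <<'E'
from h import *
c=cam('wrist','w4.png')
o=bot.get_obs(); print(o['time'],o['ee_pos'],o['wrist_force'])
for th in np.arange(1.2,2.5,.2):
    d=.034*np.cos(th);z=.071+.034*np.sin(th)
    print(round(th,1),proj(c,[.439+d,-.18,z]).round(0),proj(c,[.573-d,-.18,z]).round(0))
cv2.imwrite('pics/w4c.png',c['color'][:300,:,::-1])
E
python3 fl.py
```

```text
7.925 [ 0.43127159 -0.26615535  0.08471744] [ 0.94938747 -0.1060611   1.13843822]
1.2 [382.  66.] [701.  66.]
1.4 [363.  65.] [726.  66.]
1.6 [343.  65.] [748.  66.]
1.8 [323.  65.] [765.  66.]
2.0 [305.  66.] [776.  66.]
2.2 [289.  66.] [780.  67.]
2.4 [276.  67.] [778.  68.]
```

View pics/w4c.png

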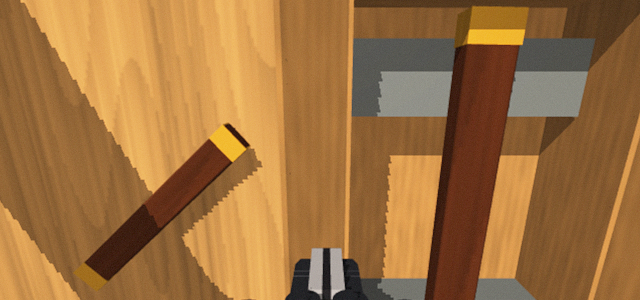

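The near flap now reads about 2.25 rad (edge at column 283). Next, the bar.

Request:
send_rows:
  moves: [0,0,1,0,0,0,1,0.6,0,1,0,0,0,1,1,0.2,0,0,0,-0.1,-0.1,1,0.2,-0.2,0,0,0,-0.1,0.64,0.2,-0.6,0,0,0,-0.1,0,0,0,0,0,0,-0.1]

```text
time: 8.68
ee_pos: [0.5127, -0.2502, 0.1115]
tcp_rot: [-179.8, -0.1, 89.2]
wrist_force: [-0.9, 0.0, 0.6]
opening: 0.0467
grasp_force: 0.0
```

```bash
python3 - <<'E'
from h import *
c=cam('wrist','w5.png'); t=cam('top')
o=bot.get_obs(); print(o['time'],o['ee_pos'],o['tcp_rot'],o['opening'],o['wrist_force'])
print([(l['pixel'],l['p'],at(c,l['pixel'],.041).round(4)) for l in bot.landmark_of('wrist','bar')])
a=cv2.resize(c['color'][:,:,::-1],(480,300))
b=cv2.resize(t['color'][175:235,355:451,::-1],(480,300),interpolation=cv2.INTER_CUBIC)
cv2.imwrite('pics/m5.png',np.vstack([a,b]))
for th in np.arange(1.2,2.5,.2):
    d=.034*np.cos(th);z=.071+.034*np.sin(th)
    print(round(th,1),[((proj(t,[x,-.18,z])-[355,175])*5+[0,300]).round(0)[1] for x in (.439+d,.573-d)])
E
```

```text
8.775 [ 0.51236665 -0.25081185  0.11323248] [-1.79906766e+02 -2.92831326e-02  8.91520886e+01] 0.04703253269694823 [0.00505923 0.54843332 0.28128162]
[([79.0, 217.2], 0.69, array([ 0.3462, -0.2516,  0.041 ])), ([321.0, 214.9], 0.65, array([ 0.5095, -0.2518,  0.041 ]))]
1.2 [np.float64(522.0), np.float64(351.0)]
1.4 [np.float64(532.0), np.float64(340.0)]
1.6 [np.float64(543.0), np.float64(329.0)]
1.8 [np.float64(554.0), np.float64(319.0)]
2.0 [np.float64(564.0), np.float64(310.0)]
2.2 [np.float64(574.0), np.float64(301.0)]
2.4 [np.float64(582.0), np.float64(294.0)]
```

View pics/m5.png

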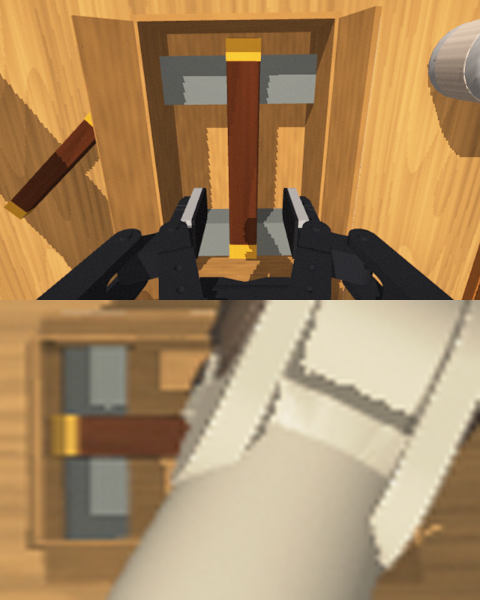

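Both flaps stand outside the carton (far edge at row 308, near at 575, giving 2.0 and 2.2 rad), and the bar is centred between the open fingers at (243,200). Going down to grip.

Request:
send_rows:
  moves: [0,0,-0.9,0,0,0,-0.1,0,0,-0.9,0,0,0,-0.1,0,0,-0.9,0,0,0,-0.1,0,0,-0.9,0,0,0,-0.1,0,0,0,0,0,0,1,0,0,0,0,0,0,1,0,0,0,0,0,0,1]
  squeeze: 90

```text
time: 9.7
ee_pos: [0.5136, -0.2514, 0.025]
tcp_rot: [179.9, 0.0, 89.1]
wrist_force: [-0.3, 0.7, -2.1]
opening: 0.0244
grasp_force: 88.3
```

Request:
send_rows:
  moves: [0,0,0.5,0,0,0,1,0,0,1,0,0,0,1,0,0,1,0,0,0,1,0,0,1,0,0,0,1,0,0,1,0,0,0,1,0,0,1,0,0,0,1,0,0.8,0.5,0,0,0,1,0,1,0,0,0,0,1]

```text
time: 10.7
ee_pos: [0.5135, -0.2051, 0.1755]
tcp_rot: [179.9, 0.0, 89.1]
wrist_force: [0.2, -0.0, -2.0]
opening: 0.0247
grasp_force: 88.5
```

Request:
send_rows:
  moves: [-0.3,1,0,0,0,0.15,1,-0.3,1,0,0,0,0.15,1,-0.3,1,0,0,0,0.15,1,-0.3,1,0,0,0,0.15,1,-0.3,1,0,0,0,0.15,1,-0.3,1,0,0,0,0.15,1,-0.3,1,0,0,0,0.15,1,-0.3,1,0,0,0,0.15,1]

```text
time: 11.7
ee_pos: [0.4523, -0.0044, 0.1741]
tcp_rot: [180.0, -0.0, 99.5]
wrist_force: [0.1, -0.4, -1.5]
opening: 0.0242
grasp_force: 88.5
```

Request:
send_rows:
  moves: [-0.3,1,0,0,0,0,1,-0.3,1,0,0,0,0,1,-0.3,1,0,0,0,0,1,-0.3,1,0,0,0,0,1,-0.3,1,0,0,0,0,1,-0.3,1,0,0,0,0,1,-0.3,1,0,0,0,0,1,0,1,0,0,0,0,1]

```text
time: 12.7
ee_pos: [0.3994, 0.1953, 0.1742]
tcp_rot: [180.0, -0.0, 99.5]
wrist_force: [-0.5, -0.6, -0.8]
opening: 0.0249
grasp_force: 88.6
```

Request:
send_rows:
  moves: [0,0.5,0,0,0,0,1,0,0,0,0,0,0,1]

```text
time: 12.95
ee_pos: [0.4002, 0.207, 0.1738]
tcp_rot: [-180.0, 0.0, 99.5]
wrist_force: [-0.5, -0.1, -2.1]
opening: 0.0245
grasp_force: 88.6
```

```bash
python3 - <<'E'
from h import *
c=cam('wrist','w6.png'); np.savez('w6.npz',**{k:c[k] for k in('camera_matrix','R','t')})
o=bot.get_obs(); print(o['time'],o['ee_pos'],o['tcp_rot'],o['opening'],o['wrist_force'])
for q,h in(('keeper',.05),('roof',.074),('cradle',.05),('spring',.058),('tray',0)):
  for l in bot.landmark_of('wrist',q)[:2]: print(q,np.round(l['pixel']),round(l['p'],2),at(c,l['pixel'],h).round(4))
E
```

```text
13.0 [0.40033273 0.20644793 0.17378271] [-1.79977927e+02  1.74752148e-02  9.95003012e+01] 0.02460822187837131 [ 0.14245064 -0.47021672 -0.89638336]
keeper [474.  39.] 0.9 [0.4864 0.3361 0.05  ]
keeper [328. 286.] 0.74 [0.4173 0.1187 0.05  ]
roof [487.  51.] 0.64 [0.4882 0.3256 0.074 ]
cradle [437. 280.] 0.79 [0.5128 0.141  0.05  ]
spring [479.  39.] 0.94 [0.4866 0.3352 0.058 ]
tray [435. 157.] 0.71 [0.4988 0.2415 0.    ]
```

View pics/w6.png

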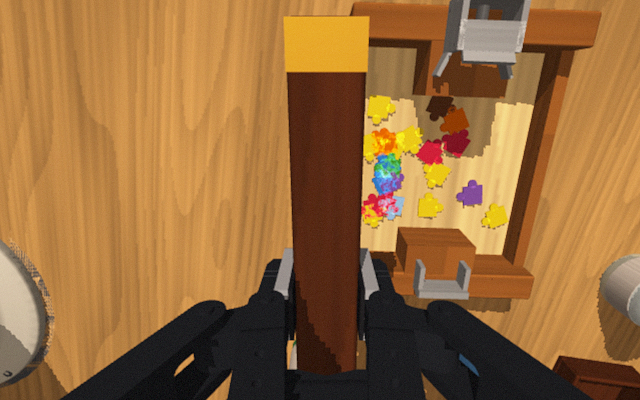

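The picture shows the tray to the right of the held bar. The cradle is around (443,285), its seat edge (397,230)–(474,228), the keeper lip at about (486,53), and the flared lead-in tips at (433,75) and (511,76). The bar end cap's corners are at (285,16) and (370,16).

```bash
python3 - <<'E'
from h import *
from scipy.optimize import least_squares
c=dict(np.load('w6.npz'))
P=[((474,39),(0,100,50),1),((487,51),(0,86,74),1),((479,39),(0,94,58),1),((437,280),(0,-100,50),.7),
((397,230),(-30,-67,50),1),((474,228),(30,-67,50),1),((472,75.5),(0,71,62),1.5),((444,288),(0,-100,70),1.5),((442.5,262),(0,-80,66),1)]
def X(p,b):
    a=p[2]; x,y,z=np.array(b)/1e3; return [p[0]+x*np.cos(a)-y*np.sin(a),p[1]+x*np.sin(a)+y*np.cos(a),z]
f=lambda p:np.concatenate([w*(proj(c,X(p,b))-q) for q,b,w in P])
r=least_squares(f,[.5,.24,.19],loss='soft_l1',x_scale=[.01,.01,.05])
print(r.x[:2].round(4),np.degrees(r.x[2]))
for q,b,w in P: print(b,q,(proj(c,X(r.x,b))-q).round(1))
print('flare/cheek proj',[proj(c,X(r.x,b)).round(0).tolist() for b in((-17,-80,66),(17,-80,66),(-17,-100,70),(17,-100,70),(-17,-106,70),(88,-118,30),(88,118,30),(83,-118,8))])
# bar
im=cv2.imread('pics/w6.png'); h=cv2.cvtColor(im,cv2.COLOR_BGR2HSV)
m=(h[:,:,0]>18)&(h[:,:,0]<32)&(h[:,:,1]>150)&(h[:,:,2]>150)
for r_ in(20,40,60): k=np.where(m[r_,270:380])[0]+270; print(r_,k.min(),k.max())
print('rows',[ (np.where(m[:100,x])[0].min(),np.where(m[:100,x])[0].max()) for x in(295,326,360)])
o=np.array([.40033,.20645]);t=np.radians(99.5);u=np.array([np.cos(t),np.sin(t)]);v=np.array([np.sin(t),-np.cos(t)])
for q in((285,16),(369.5,16)):
    w=at(c,q,.199)[:2]-o; print('end',w@u,w@v)
print(proj(c,[*(o),.2]))
E
```

```text
[0.4976 0.2413] 7.125329858531525
(0, 100, 50) (474, 39) [ 0.3 -7.1]
(0, 86, 74) (487, 51) [-1.3 -1.6]
(0, 94, 58) (479, 39) [-1.5  0.5]
(0, -100, 50) (437, 280) [-2.5 -1.7]
(-30, -67, 50) (397, 230) [ 8.3 13.4]
(30, -67, 50) (474, 228) [ 0.3 18.1]
(0, 71, 62) (472, 75.5) [ 2.  -1.1]
(0, -100, 70) (444, 288) [-2.3  2.9]
(0, -80, 66) (442.5, 262) [1.2 5.3]
flare/cheek proj [[423.0, 267.0], [464.0, 268.0], [422.0, 290.0], [462.0, 292.0], [421.0, 296.0], [516.0, 287.0], [583.0, 15.0], [500.0, 275.0]]
20 284 368
40 285 368
60 285 366
rows [(np.int64(17), np.int64(71)), (np.int64(17), np.int64(71)), (np.int64(17), np.int64(70))]
end 0.10054311518203259 -0.012547204985643087
end 0.10059323999514172 0.013636541639963978
[325.14225252 297.55002129]
```

```bash
cat > fit.py <<'E'
from h import *
from scipy.optimize import least_squares
c=dict(np.load('w6.npz'))
def X(p,b):
    a=p[2]; x,y,z=np.array(b)/1e3; return [p[0]+x*np.cos(a)-y*np.sin(a),p[1]+x*np.sin(a)+y*np.cos(a),z]
def fit(P):
    f=lambda p:np.concatenate([w*(proj(c,X(p,b))-q) for q,b,w in P])
    r=least_squares(f,[.5,.24,.19],loss='soft_l1',x_scale=[.01,.01,.05])
    print(r.x[:2].round(4),np.degrees(r.x[2]).round(2))
    for q,b,w in P: print(b,q,(proj(c,X(r.x,b))-q).round(1))
    return r.x
E
python3 - <<'E'
from fit import *
P=[((487,51),(0,86,74),.5),((479,39),(0,94,58),.5),((437,280),(0,-100,50),.4),
((397,230),(-30,-67,8),1),((474,228),(30,-67,8),1),((472,75.5),(0,71,62),1.5),((444,288),(0,-100,70),1.5),((442.5,262),(0,-80,66),1)]
p=fit(P)
im=cv2.imread('pics/w6.png')
def crop(x0,y0,w,h,s,lines):
    a=cv2.resize(im[y0:y0+h,x0:x0+w],None,fx=s,fy=s,interpolation=cv2.INTER_CUBIC)
    for i in range(0,w,20): cv2.putText(a,str(x0+i),(i*s,8),0,.3,(255,255,255),1)
    for i in range(20,h,20): cv2.putText(a,str(y0+i),(0,i*s+3),0,.3,(255,255,255),1)
    for l in lines:
        q=[tuple(int(v) for v in (proj(c,X(p,b))-[x0-.5,y0-.5])*s) for b in l]
        cv2.line(a,q[0],q[1],(0,255,0),1)
    return a
k=crop(360,0,260,100,3,[((-17,86,62),(-17,118,62)),((17,86,62),(17,118,62)),((-20,86,74),(20,86,74)),((-30,57,50),(30,57,50)),((-88,118,30),(88,118,30))])
k2=crop(360,215,260,95,3,[((-17,-80,66),(-17,-108,66)),((17,-80,66),(17,-108,66)),((-17,-100,70),(17,-100,70)),((-30,-67,50),(30,-67,50)),((-30,-67,8),(30,-67,8)),((-88,-118,30),(88,-118,30))])
cv2.imwrite('pics/ov.png',np.vstack([k,k2]))
E
```

```text
[0.4979 0.2408] 8.08
(0, 86, 74) (487, 51) [-3.3 -0.8]
(0, 94, 58) (479, 39) [-3.5  1.2]
(0, -100, 50) (437, 280) [-0.5 -1.2]
(-30, -67, 8) (397, 230) [ 0.1 -4.1]
(30, -67, 8) (474, 228) [-16.1  -0.6]
(0, 71, 62) (472, 75.5) [ 0.6 -0.4]
(0, -100, 70) (444, 288) [-0.1  3.5]
(0, -80, 66) (442.5, 262) [3. 6.]
```

View pics/ov.png

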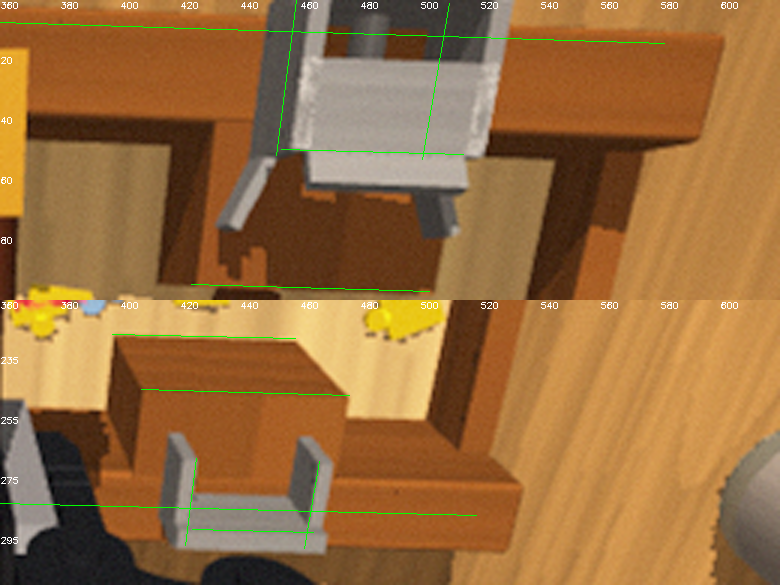

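```bash
python3 - <<'E'
from fit import *
P=[((407.7,246),(-30,-67,50),1),((475.7,247),(30,-67,50),1),((399.3,227.3),(-30,-67,8),1),((459.3,229.3),(30,-67,8),1),
((443.2,291.7),(0,-100,70),1),((474,77.5),(0,71,62),1),((488.7,62.3),(0,79,82),1),((496.5,20.5),(0,104,78),.5),((425.7,94),(-30,57,50),1)]
p=fit(P)
print('x axis check keeper',X(p,(0,100,50)),'cradle',X(p,(0,-100,50)))
E
```

```text
[0.4991 0.2399] 7.72
(-30, -67, 50) (407.7, 246) [-0.3 -0.6]
(30, -67, 50) (475.7, 247) [0.7 0.5]
(-30, -67, 8) (399.3, 227.3) [-1.6 -0.6]
(30, -67, 8) (459.3, 229.3) [-0.9 -0.7]
(0, -100, 70) (443.2, 291.7) [1.1 0.9]
(0, 71, 62) (474, 77.5) [ 0.5 -0.7]
(0, 79, 82) (488.7, 62.3) [0.9 0.2]
(0, 104, 78) (496.5, 20.5) [-2.6 -0.1]
(-30, 57, 50) (425.7, 94) [-0.6  1.7]
x axis check keeper [np.float64(0.4856888914009927), np.float64(0.33900362575438714), np.float64(0.05)] cradle [np.float64(0.5125381999340317), np.float64(0.14081403311315466), np.float64(0.05)]
```

All model points fit within about 2 px: the tray is at (0.499, 0.240) with yaw 7.7°. The bar is held centred, 0.5 mm off. Next I align above the tray with a 7° tilt, the cradle-side end raised.

Request:
send_rows:
  moves: [0.83,-0.03,0,0,0,-0.21,1,0.83,-0.03,0,-0.81,-0.11,0,1,0.83,-0.03,0,0,0,0,1,0.83,-0.03,0,0,0,0,1,0.82,-0.03,0,0,0,0,1,0,0,-1,0,0,0,1,0,0,-1,0,0,0,1,0,0,0,0,0,0,1]

```text
time: 14.25
ee_pos: [0.5033, 0.2019, 0.122]
tcp_rot: [-179.8, 7.1, 97.6]
wrist_force: [-0.6, 0.5, -1.6]
opening: 0.0245
grasp_force: 88.8
```

```bash
cat > st.py <<'E'
from h import *
from scipy.spatial.transform import Rotation as Ro
o=bot.get_obs(); a=np.radians(7.72)
Rt=Ro.from_euler('z',a); R=Ro.from_euler('xyz',o['tcp_rot'],degrees=True)
C=np.array(o['ee_pos'])+R.apply([.0006,.0005*-1*-1,-.016])   # bar centre
print(o['time'],np.round(o['ee_pos'],4),np.round(o['tcp_rot'],2),'F(tray)',np.round(Rt.inv().apply(o['wrist_force']),1),o['opening'])
print('bar in tray mm',np.round(Rt.inv().apply(C-[.4991,.2399,0])*1e3,1),'bar dir',np.round(np.degrees(Rt.inv().apply(R.apply([1,0,0]))),2))
E
python3 st.py
```

```text
14.25 [0.5033 0.2019 0.122 ] [-179.81    7.08   97.63] F(tray) [-0.5  0.6 -1.6] 0.02450760256464508
bar in tray mm [ -0.4 -35.7 137.8] bar dir [ 0.09 56.86 -7.06]
```

Request:
send_rows:
  moves: [0,0,-1,0,0,0,1,0,0,-1,0,0,0,1,0,0,-0.6,0,0,0,1,0,0,0,0,0,0,1]

```text
time: 14.75
ee_pos: [0.5039, 0.2025, 0.0586]
tcp_rot: [-180.0, 7.0, 97.6]
wrist_force: [-1.1, -0.2, -1.4]
opening: 0.0244
grasp_force: 88.8
```

```bash
python3 st.py
```

```text
14.75 [0.5039 0.2025 0.0586] [-179.96    7.04   97.64] F(tray) [-1.1 -0.  -1.4] 0.024359000985292915
bar in tray mm [  0.3 -35.2  74.5] bar dir [ 0.08 56.86 -7.03]
```

Request:
send_rows:
  moves: [-0.05,0.36,-0.05,0,0,0,1,-0.05,0.36,0,0,0,0,1,-0.05,0.35,0,0,0,0,1,0,0,0,0,0,0,1]

```text
time: 15.25
ee_pos: [0.5003, 0.2304, 0.0577]
tcp_rot: [180.0, 7.0, 97.7]
wrist_force: [-0.2, -0.2, -1.3]
opening: 0.0248
grasp_force: 88.8
```

```bash
python3 st.py
```

```text
15.25 [0.5003 0.2304 0.0577] [179.98   7.02  97.72] F(tray) [-0.2 -0.1 -1.3] 0.02484034928737944
bar in tray mm [ 0.5 -7.  73.5] bar dir [ 0.   56.87 -7.  ]
```

Request:
send_rows:
  moves: [-0.03,0.2,-0.03,0,0,0,1,-0.03,0.2,0,0,0,0,1,0,0,0,0,0,0,1]

```text
time: 15.62
ee_pos: [0.4991, 0.2391, 0.0569]
tcp_rot: [180.0, 7.1, 97.6]
wrist_force: [1.3, -5.9, 0.9]
opening: 0.0248
grasp_force: 89.0
```

```bash
python3 st.py
```

```text
15.625 [0.4991 0.2391 0.0569] [179.98   7.11  97.63] F(tray) [ 0.5 -6.1  0.9] 0.024793551885962092
bar in tray mm [ 0.3  1.7 72.7] bar dir [ 0.09 56.86 -7.09]
```

Request:
send_rows:
  moves: [-0.013,0.1,0,0,0,0,1,0,0,0,0,0,0,1,0,0.02,-0.14,0.2,0.03,0,1,0,0.02,-0.14,0.2,0.03,0,1,0,0,0,0,0,0,1]

```text
time: 16.25
ee_pos: [0.4987, 0.2418, 0.0499]
tcp_rot: [-180.0, 3.6, 97.6]
wrist_force: [0.3, -7.9, 2.3]
opening: 0.0243
grasp_force: 89.3
```

```bash
python3 st.py
```

```text
16.25 [0.4987 0.2418 0.0499] [-179.95    3.62   97.57] F(tray) [-0.8 -7.9  2.3] 0.02434262262942921
bar in tray mm [ 0.4  3.5 65.8] bar dir [ 0.14 57.18 -3.62]
```

Request:
send_rows:
  moves: [0,0.02,-0.13,0.2,0.03,0,1,0,0.02,-0.15,0.21,0.03,0,1,0,0,0,0,0,0,1]

```text
time: 16.62
ee_pos: [0.4987, 0.2427, 0.0428]
tcp_rot: [-179.9, 0.1, 97.6]
wrist_force: [0.7, -7.4, 2.2]
opening: 0.0245
grasp_force: 89.3
```

```bash
python3 st.py
```

```text
16.625 [0.4987 0.2427 0.0428] [-1.799e+02  7.000e-02  9.757e+01] F(tray) [-0.3 -7.5  2.2] 0.02451404747718761
bar in tray mm [ 0.5  3.4 58.8] bar dir [ 0.15 57.3  -0.07]
```

Request:
send_rows:
  moves: [0.01,-0.06,0,0,0,0,1,0.01,-0.06,0,0,0,0,1,0,0,0,0,0,0,1]

```text
time: 17.0
ee_pos: [0.4991, 0.2401, 0.0428]
tcp_rot: [-179.9, 0.1, 97.6]
wrist_force: [0.3, -7.0, -0.5]
opening: 0.0244
grasp_force: 89.2
```

```bash
python3 st.py
```

```text
17.0 [0.4991 0.2401 0.0428] [-1.799e+02  7.000e-02  9.761e+01] F(tray) [-0.6 -7.  -0.5] 0.02443926091548991
bar in tray mm [ 0.6  0.9 58.8] bar dir [ 0.11 57.3  -0.07]
```

Request:
send_rows:
  moves: [0.01,-0.05,0,0,0,0,1,0,0,0,0,0,0,1,0,0,0,0,0,0,0.2,0,0,0,0,0,0,-0.2,0,0,0,0,0,0,-0.2,0,0,0,0,0,0,-0.2]

```text
time: 17.75
ee_pos: [0.4994, 0.2398, 0.0428]
tcp_rot: [-179.9, -0.0, 97.7]
wrist_force: [-0.3, -0.4, -0.4]
opening: 0.0516
grasp_force: 0.0
```

Request:
send_rows:
  moves: [0,0,0.5,0,0,0,-0.2,0,0,1,0,0,0,-0.2,0,0,1,0,0,0,-0.2,0,0,1,0,0,0,-0.2,0,0,1,0,0,0,-0.2,-1,0,0,0,0,0,-0.2,-1,0,0,0,0,0,-0.2,-1,0,0,0,0,0,-0.2]

```text
time: 18.75
ee_pos: [0.4238, 0.2397, 0.1563]
tcp_rot: [-180.0, -0.0, 97.6]
wrist_force: [-0.5, -0.0, 0.4]
opening: 0.0513
grasp_force: 0.0
```

Request:
send_rows:
  moves: [-1,0,0,0,0,0,-0.2,0,0,0,0,0,0,-0.2]

```text
time: 19.0
ee_pos: [0.3985, 0.2399, 0.1566]
tcp_rot: [-180.0, -0.1, 97.7]
wrist_force: [1.1, -0.1, -0.7]
opening: 0.051
grasp_force: 0.0
```

```bash
python3 - <<'E'
from h import *
c=cam('wrist','w9.png'); t=cam('top','t9.png')
o=bot.get_obs(); print(o['time'],o['ee_pos'],o['opening'],o['wrist_force'])
a=np.radians(7.72)
def X(b): x,y,z=np.array(b)/1e3; return [.4991+x*np.cos(a)-y*np.sin(a),.2399+x*np.sin(a)+y*np.cos(a),z]
im=cv2.cvtColor(c['color'],cv2.COLOR_RGB2HSV)
m=(im[:,:,0]<15)&(im[:,:,1]>120)&(im[:,:,2]<130)
for y in(-60,-30,0,30,60):
    q=proj(c,X((0,y,68))); l=proj(c,X((-13,y,68))); r=proj(c,X((13,y,68))); row=int(q[1])
    print(y,q.round(0),'expect',l[0].round(0),r[0].round(0),[c['color'][row,int(x)].tolist() for x in np.linspace(l[0]-6,r[0]+6,9)])
# brass cap visible boundary at cradle end, along axis
for y in range(-112,-70,3):
    q=proj(c,X((0,y,68))); print(y,q.round(0),c['color'][int(q[1]),int(q[0])].tolist() if 0<=q[1]<400 else None)
print([(l['pixel'],round(l['p'],2),at(t,l['pixel'],.059).round(3)) for l in bot.landmark_of('top','bar')[:3]],X((0,0,59)))
# flap edge lines
for th in(1.6,1.8,2,2.2): d=.034*np.cos(th);z=.071+.034*np.sin(th); print(th,proj(t,[.439+d,-.26,z]).round(1),proj(t,[.573-d,-.26,z]).round(1))
print([b['extent'] for b in bot.boxes_of('top','carton')[:2]])
E
```

```text
19.1 [0.39978042 0.2399588  0.15614337] 0.05096197940090616 [ 0.45822162 -0.11500851 -0.74549653]
-60 [452. 292.] expect 435.0 468.0 [[22, 21, 22], [39, 13, 6], [74, 32, 16], [78, 38, 21], [71, 33, 19], [73, 29, 14], [88, 40, 22], [78, 35, 17], [158, 88, 36]]
-30 [456. 258.] expect 439.0 473.0 [[176, 133, 76], [38, 14, 8], [84, 38, 23], [77, 34, 18], [73, 29, 10], [66, 31, 12], [83, 37, 16], [80, 44, 24], [225, 178, 108]]
0 [461. 221.] expect 444.0 479.0 [[107, 78, 49], [35, 15, 3], [75, 32, 13], [81, 39, 24], [77, 37, 18], [69, 30, 10], [77, 35, 19], [80, 43, 65], [225, 183, 112]]
30 [467. 182.] expect 448.0 485.0 [[102, 67, 39], [39, 14, 10], [81, 38, 17], [76, 36, 17], [76, 29, 14], [75, 37, 20], [83, 40, 18], [66, 30, 19], [227, 182, 118]]
60 [472. 139.] expect 453.0 491.0 [[43, 21, 10], [38, 17, 9], [74, 33, 16], [71, 38, 19], [77, 37, 14], [77, 37, 18], [83, 36, 13], [67, 35, 13], [172, 121, 60]]
-112 [445. 346.] [22, 23, 26]
-109 [445. 343.] [28, 27, 29]
-106 [445. 340.] [20, 17, 20]
-103 [446. 337.] [26, 22, 26]
-100 [446. 334.] [25, 26, 31]
-97 [447. 331.] [32, 31, 36]
-94 [447. 328.] [27, 26, 27]
-91 [447. 325.] [29, 30, 35]
-88 [448. 322.] [24, 27, 30]
-85 [448. 319.] [30, 26, 29]
-82 [449. 316.] [24, 20, 29]
-79 [449. 313.] [22, 22, 28]
-76 [450. 310.] [76, 32, 14]
-73 [450. 306.] [71, 34, 10]
[([243.1, 206.0], 0.94, array([0.501, 0.247, 0.059])), ([399.1, 260.2], 0.51, array([ 0.321, -0.259,  0.059])), ([217.0, 213.0], 0.28, array([0.479, 0.332, 0.059]))] [np.float64(0.4991), np.float64(0.2399), np.float64(0.059)]
1.6 [400.9 223.4] [399.9 180.6]
1.8 [400.9 225.5] [399.8 178.6]
2 [400.9 227.6] [399.7 176.7]
2.2 [400.7 229.5] [399.5 175. ]
[[357.1, 174.0, 440.8, 230.3], [156.3, 174.9, 169.7, 229.9]]
```

The bar's edges match the fitted model along its whole length, and the flaps are near 2.2 rad. One more check, of the cradle end lengthwise.

Request:
send_rows:
  moves: [-0.4,-1,0.4,0,0,0,-0.2,0,-1,0.4,0,0,0,-0.2,0,-1,0,0,0,0,-0.2,0,-1,0,0,0,0,-0.2,0,0,0,0,0,0,-0.2]

```text
time: 19.82
ee_pos: [0.3899, 0.1387, 0.1754]
tcp_rot: [-179.9, -0.0, 97.5]
wrist_force: [-0.3, 0.0, -0.5]
opening: 0.0513
grasp_force: 0.0
```

```bash
python3 - <<'E'
from h import *
c=cam('wrist','w10.png'); a=np.radians(7.72)
def X(b): x,y,z=np.array(b)/1e3; return [.4991+x*np.cos(a)-y*np.sin(a),.2399+x*np.sin(a)+y*np.cos(a),z]
for y in list(range(-110,-68,2))+list(range(60,92,3)):
    q=proj(c,X((0,y,68))); print(y,q.round(0),c['color'][int(q[1]),int(q[0])].tolist() if 0<=q[1]<400 else None)
c6=dict(np.load('w6.npz')); o=np.array([.40033,.20645])
for q in((327,17),(327,71.5)): print('cap dist from centre',np.linalg.norm(at(c6,q,.199)[:2]-o))
E
```

```text
-110 [479. 225.] [99, 62, 34]
-108 [479. 222.] [82, 38, 3]
-106 [480. 220.] [138, 125, 114]
-104 [480. 218.] [146, 140, 131]
-102 [480. 215.] [149, 137, 131]
-100 [481. 213.] [157, 133, 104]
-98 [481. 211.] [207, 143, 33]
-96 [481. 208.] [209, 142, 35]
-94 [482. 206.] [206, 143, 40]
-92 [482. 203.] [206, 146, 30]
-90 [482. 201.] [207, 141, 31]
-88 [483. 198.] [205, 143, 32]
-86 [483. 196.] [207, 146, 35]
-84 [484. 194.] [167, 106, 32]
-82 [484. 191.] [70, 33, 17]
-80 [484. 189.] [74, 40, 27]
-78 [485. 186.] [67, 31, 20]
-76 [485. 184.] [70, 34, 17]
-74 [485. 181.] [72, 35, 24]
-72 [486. 178.] [71, 36, 17]
-70 [486. 176.] [68, 26, 15]
60 [515. -21.] None
63 [516. -27.] None
66 [517. -32.] None
69 [518. -38.] None
72 [518. -43.] None
75 [519. -49.] None
78 [520. -55.] None
81 [521. -60.] None
84 [522. -66.] None
87 [523. -72.] None
90 [523. -78.] None
cap dist from centre 0.10029174073903939
cap dist from centre 0.08445943547365266
```

```bash
python3 -c "
from workcell import bot
print(bot.job_done())"
```

```text
the job is handed in; nothing more can be done
None
```

Job handed in at about 20 s: both flaps are folded back to roughly 2 rad, and the bar lies level across the tray, held by the spring against the end stop, within about 2 mm of its place by my camera measurements; the hand-in returned no verdict.

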